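# Close the book press evenly

### The arm

A 6-joint arm with a two-finger parallel gripper is mounted at the origin on a cart in front of the work surface, level with it; the furniture and walls round the work are solid. World frame = base frame: x ahead of the robot, y to its left, z up, the work surface at z = 0. Lengths are in m, angles in degrees, forces in N, time in s.
With the tool pointing down it reaches from about 0.3 to 0.75 m from the base axis. Payload 8.5 kg.
Tool frame: the origin (TCP) lies on the mounting face of the last link; the fingertips stand 173 mm ahead of it and the grasp point (between the pads) lies 155 mm ahead of it; z points along the fingers, y is the line along which they close (so a half turn about z gives the same grasp; the last joint's range is limited). The gripper opens to 85 mm and grips with 20 to 120 N. Pads are 22 mm wide; open, the fingers measure 114 mm over their backs; the gripper's body (76 mm by 85 mm) begins 54 mm behind the grasp point. The pads swing forward as they close: fully open they stand 13 mm farther back than shut.
Start: joints at [-86.247, 21.807, 74.336, -0, 83.858, -12.336], TCP at [0.152, -0.528, 0.405] pointing down, gripper open.
Joint ranges: [-178.18, 178.18], [-50.72, 133.34], [12.68, 142.11], [-81.47, 261.47], [9.98, 163.14], [-165.26, 165.26]. Speed limits (degrees/s): [136.94, 136.94, 180, 180, 180, 180].

### API

Orientations are given as a 3x3 rotation matrix whose columns are the frame's x, y, z axes.
In Python, from bench import get_obs, capture, finish_job, search_frame, regions_of gives the robot as it stands. The module is installed in compiled form; this text tells all that it offers.
- The arm moves only by the tool send_rows, never from a script. Its argument "rows" is text: rows parted by semicolons, each of 5 numbers parted by spaces: the closure, from 0 (fully open) to 1 (shut), then the shift along the tool's x, y, z in cm, then the turn about the tool's z in units of 5 degrees (1.0 is 5 degrees). In form: hand tx ty tz turn; .... A call has 1 to 10 rows; each row is the pose to reach, as a shift and turn from the pose commanded when the call began, along the tool's axes at that moment; what a row does not reach only later rows make up. A row lasts 1/10 s, in which the tool goes at most 50 mm and 8.59 degrees, less where a joint would pass 70% of its speed; a pose out of reach is approached as far as the arm can. A call with a gripper value outside its range is refused whole. The fingers move at their own pace and stop on an object; "newtons" is the grip in N (left out, the last holds). Time passes only in rows, so rows that repeat a pose let the fingers close. It gives the time, the measured TCP pose, the force, the opening and the grip force at its end, in the units of the state.
- get_obs(): the state, without advancing time (a new reading comes with each control period).
- capture(name): name is "side" or "top"; returns a dict with "frame" (420x560x3 uint8, red, green, blue), "camera_matrix" (3x3 intrinsics, pixels), "cam_to_world" (4x4, takes a point from camera to world coordinates). Camera axes: x right, y up, looking along -z (the intrinsics and any distortion apply to the point x, -y, -z); pixel columns grow to the right and rows downward; lengths in m; the calibration is good to about 2 mm. A picture is of the moment at which its call begins. There is no depth.
- finish_job(): hands the job in; it is judged then, once.
Trained networks look in a picture, given as the dict that the camera call returned (one of the last four; its "shot" number tells which), for a name from the list of things; names that differ only in an ending like _2 or _b are one class to them, and where a whole thing is asked for, a point or a joint stands for the part that bears it (a point fixed in the world has none). Each returns a list of dicts, best first, with "confidence" (0 to 1); they miss things now and then, are a little off and sometimes report something else, mostly with a low value. They report only what shows in the picture. A call takes as long as a camera call.
- search_frame(name, picture): "location" ([x, y, z] in m, in world coordinates, good to about 4 mm: the middle of the surface that is visible of it).
- regions_of(name, picture): "pixels" (420x560 bool, what is visible of it).
The state is a dict: "time_s": time; "qpos": joint angles; "joint_vel": joint speeds; "joint_efforts": joint torques, N m; "tool_pos": TCP position; "tool_rot": TCP orientation; "contact_force": force on the tool from outside, world axes, zero at the start; "moment": the same for the moment, N m; "finger_gap": finger opening in m; "grip_force": force on a finger pad.
Only numpy, scipy, OpenCV 4.12 (cv2) and the standard library are available. Lean on these libraries where they do the work, as an engineer would, in place of code of your own. Each camera call takes 0.05 s, during which the arm holds its last target. There are 200 camera calls.

### The job

Close the book press on the notebook: tighten its four T-bar nuts clockwise, about half a turn each, until each comes up firm and the upper board sits evenly on its four sleeves. Work in cross order - after the first nut do the one diagonally opposite, then the other diagonal pair - and feel for the firm point of each nut: stop there, without overtightening. Leave the things round the press where they are.

Things in the scene. Friction and masses are not known exactly. Their poses are not given: they have to be found in the camera images.
- press: Wooden book press, fixed on the worktop, lower board 170 x 240 x 18 mm on 4 mm feet; origin at the centre of its underside on the worktop, x along its short side away from the robot, y to the left. Four upright threaded studs at x = +-55 mm, y = +-90 mm each carry a black T-bar nut. A red notebook lies in it. Wall cabinets hang behind, 0.45 m up.
- board: The upper board of the press, light wood, 150 x 225 x 16 mm, origin at the centre of its underside. It starts floating on the springy notebook 37 mm over the worktop (top face at 53 mm) and sinks 2.5 mm until it sits on the metal spacer sleeve round each stud (top face then at 50.5 mm).
- glue_stick: Standing glue stick, 28 mm across, 92 mm tall, loose; origin under it. Bystander.
- tape_measure: Yellow tape measure, 32 x 74 x 60 mm, loose; origin under it. Bystander.
- eraser: Blue and white eraser, 21 x 50 x 13 mm, loose; origin under it. Bystander.
- nut_a: Black T-bar nut on the front left (nearest the robot, left) stud, diagonally across from nut_c. Origin on the stud's axis under the nut's steel washer, about 53 mm over the worktop at the start; x along the bar to its marked end. Bar 80 x 12 x 16 mm, centred on the axis, 14 to 30 mm above this origin; hub 25 mm across below it, cap at 34, stud end at 42 to 46 mm.
- nut_a_mark (a point): White dot on top of one end of the front left (nearest the robot, left) nut's bar, 33 mm from the stud's axis. The nut sinks 1 mm per radian and comes up firm after 2.6 to 3.7 rad: this cannot be seen, only felt. It takes 0.12 N m to turn, then the moment climbs steeply, 2 to 4 N m per radian: right at about 0.4 N m (0.25 to 0.55), overtight above 0.7 N m. It stays where it is left.
- nut_b: Black T-bar nut on the front right stud, diagonally across from nut_d. Origin on the stud's axis under the nut's steel washer, about 53 mm over the worktop at the start; x along the bar to its marked end. Bar 80 x 12 x 16 mm, centred on the axis, 14 to 30 mm above this origin; hub 25 mm across below it, cap at 34, stud end at 42 to 46 mm.
- nut_b_mark (a point): White dot on top of one end of the front right nut's bar, 33 mm from the stud's axis. The nut sinks 1 mm per radian and comes up firm after 2.6 to 3.7 rad: this cannot be seen, only felt. It takes 0.12 N m to turn, then the moment climbs steeply, 2 to 4 N m per radian: right at about 0.4 N m (0.25 to 0.55), overtight above 0.7 N m. It stays where it is left.
- nut_c: Black T-bar nut on the back right stud, diagonally across from nut_a. Origin on the stud's axis under the nut's steel washer, about 53 mm over the worktop at the start; x along the bar to its marked end. Bar 80 x 12 x 16 mm, centred on the axis, 14 to 30 mm above this origin; hub 25 mm across below it, cap at 34, stud end at 42 to 46 mm.
- nut_c_mark (a point): White dot on top of one end of the back right nut's bar, 33 mm from the stud's axis. The nut sinks 1 mm per radian and comes up firm after 2.6 to 3.7 rad: this cannot be seen, only felt. It takes 0.12 N m to turn, then the moment climbs steeply, 2 to 4 N m per radian: right at about 0.4 N m (0.25 to 0.55), overtight above 0.7 N m. It stays where it is left.
- nut_d: Black T-bar nut on the back left stud, diagonally across from nut_b. Origin on the stud's axis under the nut's steel washer, about 53 mm over the worktop at the start; x along the bar to its marked end. Bar 80 x 12 x 16 mm, centred on the axis, 14 to 30 mm above this origin; hub 25 mm across below it, cap at 34, stud end at 42 to 46 mm.
- nut_d_mark (a point): White dot on top of one end of the back left nut's bar, 33 mm from the stud's axis. The nut sinks 1 mm per radian and comes up firm after 2.6 to 3.7 rad: this cannot be seen, only felt. It takes 0.12 N m to turn, then the moment climbs steeply, 2 to 4 N m per radian: right at about 0.4 N m (0.25 to 0.55), overtight above 0.7 N m. It stays where it is left.
- stud_a: Upright threaded steel stud, 8 mm across, of the front left (nearest the robot, left) nut; origin at its foot, 22 mm over the worktop.
- stud_b: Upright threaded steel stud, 8 mm across, of the front right nut; origin at its foot, 22 mm over the worktop.
- stud_c: Upright threaded steel stud, 8 mm across, of the back right nut; origin at its foot, 22 mm over the worktop.
- stud_d: Upright threaded steel stud, 8 mm across, of the back left nut; origin at its foot, 22 mm over the worktop.

How it is judged (in metres and radians):
On the way, in this order (a step that is already met when the one before it is completed fails the run):
1. a nut and the nut diagonally across from it have both sunk lower than 51.4 mm (half-way home) ((z of each of nut_a, nut_c in the frame of press below 0.0514 m or z of each of nut_b, nut_d in the frame of press below 0.0514 m)), for 0.2 s.
2. all four nuts have sunk lower than 51.4 mm (z of each of nut_a, nut_b, nut_c, nut_d in the frame of press below 0.0514 m), for 0.2 s.
At the end, for the whole second after the job is handed in: Every nut is firm: it bears on its stud's seat with more than 4 N (left by 0.25 N m or more of turning moment) and has sunk lower than 51.4 mm, and the upper board sits level within 6 mrad, down on its four sleeves (underside lower than 35.2 mm above the press's underside) (all of step 2 and contact force between nut_a and stud_a above 4 N and contact force between nut_b and stud_b above 4 N and contact force between nut_c and stud_c above 4 N and contact force between nut_d and stud_d above 4 N and angle between board's own z axis and vertical below 0.006 rad and z of board in the frame of press below 0.0352 m); the robot touches nothing.
It fails at once if two neighbouring nuts have sunk lower than 51.4 mm (half-way home) while neither of the other two has (not in cross order) ((z of each of nut_a, nut_b in the frame of press below 0.0514 m and z of each of nut_c, nut_d in the frame of press above 0.0514 m) or (z of each of nut_b, nut_c in the frame of press below 0.0514 m and z of each of nut_a, nut_d in the frame of press above 0.0514 m) or (z of each of nut_c, nut_d in the frame of press below 0.0514 m and z of each of nut_a, nut_b in the frame of press above 0.0514 m) or (z of each of nut_d, nut_a in the frame of press below 0.0514 m and z of each of nut_b, nut_c in the frame of press above 0.0514 m)).
It fails at once if a nut is overtightened: it bears on its stud's seat with more than 60 N, that is over 0.7 N m of turning moment (contact force between nut_a and stud_a above 60 N or contact force between nut_b and stud_b above 60 N or contact force between nut_c and stud_c above 60 N or contact force between nut_d and stud_d above 60 N).
It fails at once if the glue stick, tape measure or eraser is pushed more than 25 mm (distance of any of glue_stick, tape_measure, eraser from where it was at the start of the episode above 0.025 m).
It also fails if it takes over 72 s, if anything falls off the work surface, if the arm or the gripper's body presses on something with over 40 N, if the wrist force passes 120 N, or if a joint passes its speed limit or range.

## Working session

There is one attempt and no reset: what is moved stays moved. The work goes in short steps, Python scripts to look and compute and a tool call to move; the robot and the scene stay as the last step left them, time stands still between calls to the robot, and variables do not carry over. Pictures are saved under pics/ and viewed, at most 10 in all, crops included, and the job is handed in when it is done.

Besides the shell and the picture viewer there is one more tool, called after "Call:" as a command line: name --argument value ..., lists and objects as JSON in quotes. send_rows: Moves the arm, as the interface text tells. Its arguments: {"type":"object","properties":{"rows":{"type":"string"},"newtons":{"type":"number"}},"required":["rows"]}

```bash
mkdir -p pics; python3 - <<'E'
from bench import *
import cv2,numpy as np
o=get_obs()
for k,v in o.items(): print(k,np.round(v,3).tolist())
ims=[]
for c in("top","side"):
    p=capture(c); ims.append(p["frame"]); cv2.imwrite(f"pics/{c}1.png",p["frame"][:,:,::-1])
    print(c,np.round(p["cam_to_world"],3).tolist(),np.round(p["camera_matrix"],1).tolist())
    for n in["press","board","nut_a","nut_a_mark","stud_a","glue_stick","tape_measure","eraser"]:
        for d in search_frame(n,p)[:5]: print(c,n,round(d["confidence"],2),np.round(d["location"],4))
E
```

```text
time_s 0.0
qpos [-86.247, 21.841, 74.385, -0.001, 83.857, -12.337]
joint_vel [-0.035, 0.068, 0.076, -0.02, -0.101, -0.047]
joint_efforts [-0.001, -44.846, -23.127, -0.0, 0.005, 0.0]
tool_pos [0.152, -0.528, 0.404]
tool_rot [[0.961, 0.277, -0.0], [0.277, -0.961, 0.001], [0.0, -0.001, -1.0]]
contact_force [-0.211, 0.831, -0.19]
moment [0.005, 0.018, -0.024]
grip_force 0.0
finger_gap 0.085
top [[-0.004, 0.998, -0.059, 0.455], [-1.0, -0.002, 0.025, -0.081], [0.025, 0.059, 0.998, 0.956], [0.0, 0.0, 0.0, 1.0]] [[403.8, 0.0, 279.8], [0.0, 403.8, 210.9], [0.0, 0.0, 1.0]]
top press 0.55 [0.4913 0.0171 0.0496]
top board 0.69 [0.5004 0.0164 0.0528]
top nut_a 0.78 [ 0.4546 -0.0763  0.0836]
top nut_a 0.72 [ 0.5606 -0.065   0.0852]
top nut_a 0.66 [0.4439 0.0973 0.0827]
top nut_a 0.5 [0.5475 0.1091 0.0831]
top nut_a_mark 0.8 [0.4427 0.1025 0.0844]
top stud_a 0.71 [ 0.5647 -0.0685  0.0802]
top stud_a 0.7 [0.5463 0.1095 0.0783]
top stud_a 0.7 [ 0.4555 -0.0722  0.0804]
top stud_a 0.55 [ 0.456  -0.0731  0.0817]
top stud_a 0.49 [0.4391 0.0981 0.0841]
top glue_stick 0.56 [0.4292 0.1777 0.086 ]
top glue_s
[... 409 characters left out ...]
56 [ 0.4904 -0.0513  0.0468]
side press 0.23 [0.4239 0.1751 0.071 ]
side board 0.88 [ 0.5046 -0.009   0.0555]
side nut_a 0.88 [ 0.5628 -0.0789  0.0759]
side nut_a 0.72 [ 0.4541 -0.0904  0.0759]
side nut_a 0.66 [0.4363 0.0947 0.0785]
side nut_a 0.65 [0.5466 0.0937 0.0763]
side nut_a_mark 0.61 [0.439  0.0907 0.0715]
side stud_a 0.82 [ 0.5614 -0.0733  0.0771]
side stud_a 0.81 [0.4352 0.0932 0.0733]
side stud_a 0.63 [0.5476 0.0999 0.0793]
side stud_a 0.57 [ 0.4532 -0.0847  0.0771]
side stud_a 0.55 [ 0.5631 -0.0774  0.0757]
side glue_stick 0.53 [0.4236 0.1775 0.0723]
side tape_measure 0.84 [ 0.4793 -0.2219  0.0449]
side eraser 0.77 [ 0.5565 -0.1708  0.0079]
side eraser 0.55 [0.4411 0.0889 0.0738]
```

View pics/top1.png

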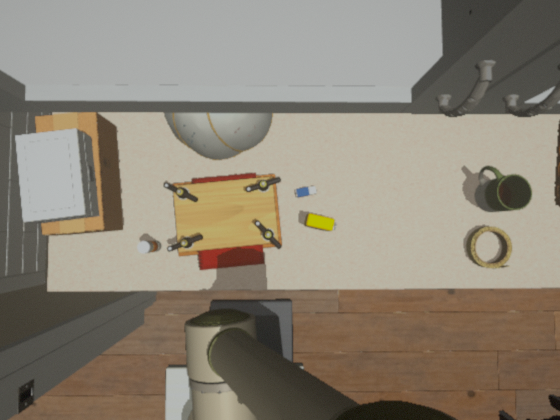

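View pics/side1.png

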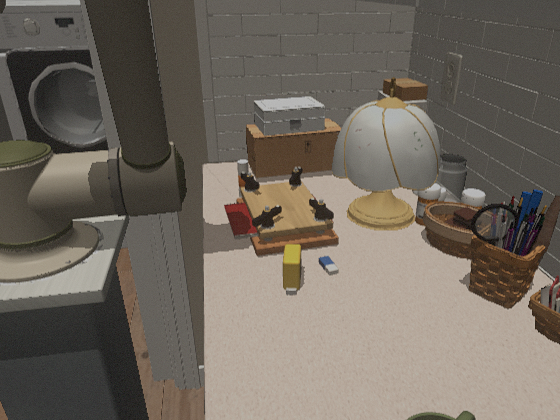

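The top view shows the press around (228,214), with nuts a (185,242), b (267,233), c (263,184) and d (180,191). The glue stick is at (148,246), the tape at (320,222) and the eraser at (305,191). A lamp stands close behind the press at (218,125). Next I'll measure the axes, bar angles and lamp clearance.

```bash
cat > h.py <<'E'
import numpy as np,cv2
from bench import *
def ray(p,u,v,z):
    K=p["camera_matrix"];T=p["cam_to_world"]
    d=T[:3,:3]@np.array([(u-K[0,2])/K[0,0],-(v-K[1,2])/K[1,1],-1]);o=T[:3,3]
    return (o+d*(z-o[2])/d[2])
def q6(x,y,yaw): return np.degrees(np.arctan2(y,x))+90-yaw
E
python3 - <<'E'
from h import *
import itertools
from scipy.optimize import least_squares
t=capture("top"); s=capture("side")
print("lamp base",ray(s,382,213,0)[:2])
for z in(.15,.2,.25,.3,.35): print(z,"lamp front top-view",ray(t,218,157,z)[:2],"left",ray(t,166,115,z)[:2],"right",ray(t,272,115,z)[:2])
B=np.array([[-.055,.09],[-.055,-.09],[.055,-.09],[.055,.09]])
def fit(P):
    f=lambda q:(q[:2]+B@np.array([[np.cos(q[2]),np.sin(q[2])],[-np.sin(q[2]),np.cos(q[2])]])-P).ravel()
    r=least_squares(f,[.5,.015,0]); return r.x,f(r.x).reshape(-1,2)*-1000, P+f(r.x).reshape(-1,2)
guess=np.array([[.444,.097],[.4546,-.0763],[.56,-.065],[.5475,.109]])
N=[None]*4
for d in regions_of("nut_a",t):
    m=d["pixels"];v,u=np.nonzero(m)
    W=np.array([ray(t,a,b,.083)[:2] for a,b in zip(u,v)])
    c=cv2.minAreaRect(W.astype(np.float32)*1000)
    C=np.cov((W-W.mean(0)).T);w,V=np.linalg.eigh(C);yaw=np.degrees(np.arctan2(V[1,1],V[0,1]))%180
    i=np.argmin(np.linalg.norm(guess-W.mean(0),axis=1))
    print("abcd"[i],round(d["confidence"],2),len(u),W.mean(0).round(4),"yaw",yaw.round(1),"rect",np.round(c[0],1),np.round(c[1],1),np.round(c[2],1), "q6",q6(*W.mean(0),yaw).round(0))
    if N[i] is None and d["confidence"]>.3: N[i]=np.array(c[0])/1000
print(N)
if all(n is not None for n in N): print("fit nuts",*fit(np.array(N)))
S=[None]*4
for d in regions_of("stud_a",t):
    v,u=np.nonzero(d["pixels"]);w=ray(t,u.mean(),v.mean(),.096)[:2]
    i=np.argmin(np.linalg.norm(guess-w,axis=1)); print("stud","abcd"[i],len(u),w.round(4),d["confidence"])
for n in["nut_a_mark","board"]:
  for p in(t,s):
    for d in regions_of(n,p): v,u=np.nonzero(d["pixels"]);print(n,len(u),ray(p,u.mean(),v.mean(),.083 if 'n' in n and n!="board" else .053).round(4),d["confidence"])
c=t["frame"][165:265,155:295,::-1]
cv2.imwrite("pics/crop.png",cv2.resize(c,None,fx=5.7,fy=5.7,interpolation=cv2.INTER_CUBIC))
E
```

```text
lamp base [0.73829102 0.0306961 ]
0.15 lamp front top-view [0.61113213 0.02274595] left [0.6963609  0.12751679] right [ 0.69718809 -0.08582264]
0.2 lamp front top-view [0.60145328 0.01631043] left [0.68139228 0.11457862] right [ 0.68216813 -0.08551978]
0.25 lamp front top-view [0.59177443 0.00987491] left [0.66642366 0.10164044] right [ 0.66714817 -0.08521693]
0.3 lamp front top-view [0.58209558 0.0034394 ] left [0.65145504 0.08870227] right [ 0.6521282  -0.08491408]
0.35 lamp front top-view [ 0.57241673 -0.00299612] left [0.63648642 0.07576409] right [ 0.63710824 -0.08461122]
a 0.68 226 [0.4399 0.1013] yaw 110.9 rect [439.6 101.8] [22.5 73.9] 9.3 q6 -8.0
b 0.65 227 [ 0.4557 -0.0774] yaw 42.9 rect [456.  -77.1] [77.9 21. ] 35.4 q6 37.0
d 0.51 264 [0.5473 0.1097] yaw 64.1 rect [548.8 110.7] [77.1 26.1] 50.7 q6 37.0
[array([0.43960541, 0.10175429]), array([ 0.45598865, -0.07711371]), None, array([0.54880981, 0.11073308])]
stud a 257 [0.4405 0.0978] 0.77
stud b 255 [ 0.4567 -0.0753] 0.75
stud c 242 [ 0.563  -0.0651] 0.64
stud d 247 [0.547  0.1088] 0.64
nut_a_mark 261 [0.5489 0.1131 0.083 ] 0.71
nut_a_mark 227 [0.4377 0.0712 0.083 ] 0.46
board 5954 [0.5023 0.0195 0.053 ] 0.85
board 2908 [ 0.501  -0.0159  0.053 ] 0.75
```

View pics/crop.png

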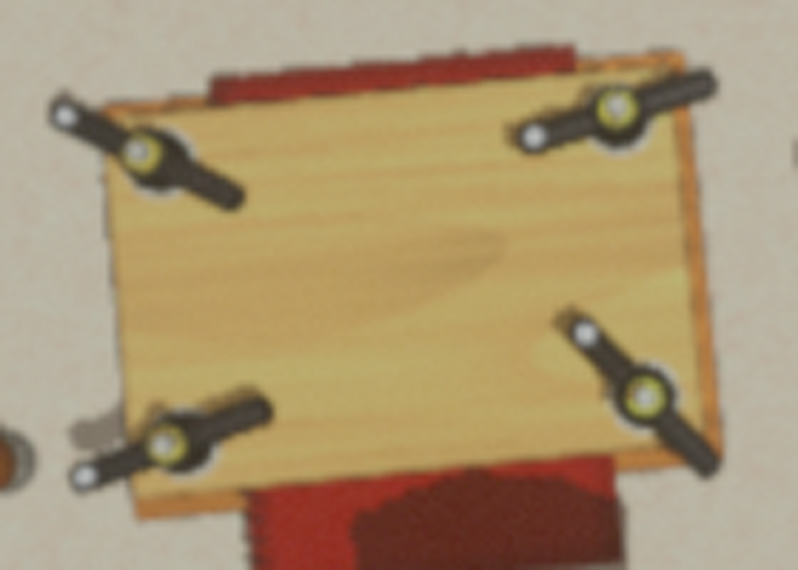

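The crop shows bar dots, tips and far ends: a dot (85,477), tip (168,443), end (262,410); b (585,333), (645,398), (708,466); c (534,137), (618,107), (706,85); d (65,115), (142,150), (235,200). The cap ring looks about 14 mm wide.

```bash
python3 - <<'E'
from h import *
from scipy.optimize import least_squares
t=capture("top"); s=capture("side")
# lamp sphere centre
f=lambda X:np.r_[ray(t,218,104,X[2])[:2]-X[:2],ray(s,387,150,X[2])[:2]-X[:2]]
r=least_squares(f,[.7,.02,.2]);print("lamp",r.x,r.fun, "radius",53/403.8*(.956-r.x[2]))
P={'a':[(85,477),(168,443),(262,410)],'b':[(585,333),(645,398),(708,466)],'c':[(534,137),(618,107),(706,85)],'d':[(65,115),(142,150),(235,200)]}
g=lambda q,z:ray(t,(q[0]+.5)/5.7+155-.5,(q[1]+.5)/5.7+165-.5,z)[:2]
B=np.array([[-.055,.09],[-.055,-.09],[.055,-.09],[.055,.09]])
tips=np.array([g(P[k][1],.096) for k in'abcd'])
def f(q): return (q[:2]+B@np.array([[np.cos(q[2]),np.sin(q[2])],[-np.sin(q[2]),np.cos(q[2])]])-tips).ravel()
r=least_squares(f,[.5,.015,0]);print(r.x,np.degrees(r.x[2]),(f(r.x)*1000).round(1))
for k,ti,e in zip('abcd',tips,f(r.x).reshape(-1,2)):
    a=g(P[k][0],.083);b=g(P[k][2],.083);ax=ti+e
    d=a-b; yaw=np.degrees(np.arctan2(d[1],d[0]))
    d2=a-ax
    print(k,"axis",ax.round(4),"markdist",np.linalg.norm(d2).round(4),"yaw",yaw.round(1),np.degrees(np.arctan2(d2[1],d2[0])).round(1),"len",np.linalg.norm(d).round(4),"q6",q6(*ax,yaw%180).round(0))
c=s["frame"][165:245,230:340,::-1]
cv2.imwrite("pics/crop2.png",cv2.resize(c,None,fx=7,fy=7,interpolation=cv2.INTER_CUBIC))
E
```

```text
lamp [0.72327558 0.02019204 0.15826704] [-0.00661847  0.00206963  0.00661847 -0.00206963] radius 0.10470491987607862
[0.50221966 0.01697832 0.09152563] 5.244032152228716 [-0.5  1.5 -0.  -1.2  0.4 -1.1  0.1  0.8]
a axis [0.4392 0.1016] markdist 0.0344 yaw 110.7 111.1 len 0.0705 q6 -8.0
b axis [ 0.4557 -0.0777] markdist 0.0344 yaw 42.7 44.1 len 0.0685 q6 38.0
c axis [ 0.5652 -0.0676] markdist 0.0348 yaw 106.9 107.2 len 0.0685 q6 -24.0
d axis [0.5488 0.1116] markdist 0.0346 yaw 63.3 64.8 len 0.072 q6 38.0
```

View pics/crop2.png

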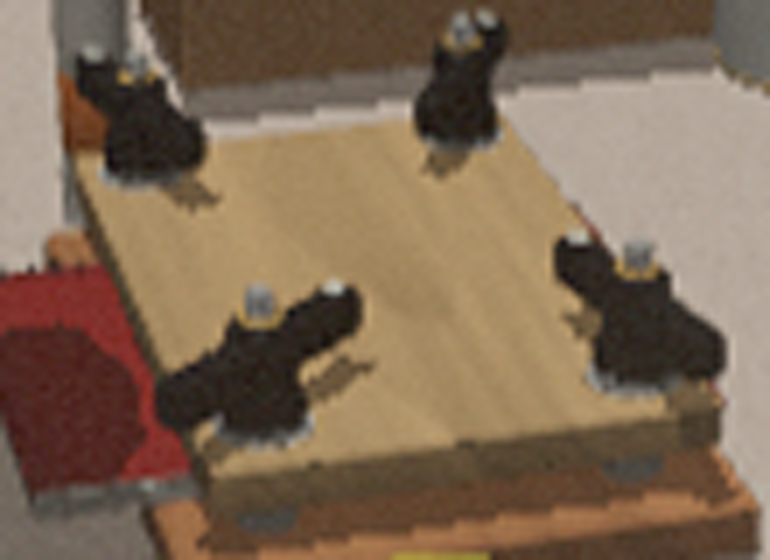

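Call:
send_rows --rows "0.4 10 -8 0 -5;0.4 20 -17 0 -10;0.4 30 -25 2 -15;0.4 36 -30 5 -17;0.4 41.7 -34.8 8 -20;0.4 41.7 -34.8 8 -20;0.4 41.7 -34.8 8 -20;0.4 41.7 -34.8 8 -20;0.4 41.7 -34.8 8 -20;0.4 41.7 -34.8 8 -20" --newtons 30

```text
time_s: 2.4
tool_pos: [0.4296, -0.1178, 0.3347]
tool_rot: [[-0.214, 0.977, 0.001], [0.977, 0.214, -0.0], [-0.001, 0.001, -1.0]]
contact_force: [0.3, -1.1, -0.9]
finger_gap: 0.0512
grip_force: 0.0
```

Call:
send_rows --rows "0.4 3 3 1 -8;0.4 3 3 2 -16;0.4 3 3 2 -20;0.4 3 3 2 -23;0.4 3 3 2 -23;0.4 3 3 2 -23;0.4 3 3 2 -23;0.4 3 3 2 -23;0.4 3 3 2 -23;0.4 3 3 2 -23"

```text
time_s: 3.4
tool_pos: [0.4519, -0.0841, 0.3148]
tool_rot: [[-0.989, -0.145, 0.0], [-0.145, 0.989, -0.0], [-0.0, -0.0, -1.0]]
contact_force: [0.3, -0.3, -0.2]
finger_gap: 0.0511
grip_force: 0.0
```

Call:
send_rows --rows "0.4 0 0 0 -0.3;0.4 0 0 0 -0.3;0.4 0 0 0 -0.3;0.4 0 0 0 -0.3;0.4 0 0 0 -0.3;0.4 0 0 0 -0.3"

```text
time_s: 4.0
tool_pos: [0.4519, -0.0841, 0.3148]
tool_rot: [[-0.986, -0.164, 0.0], [-0.164, 0.986, -0.0], [-0.0, -0.0, -1.0]]
contact_force: [0.3, -0.2, 0.7]
finger_gap: 0.0511
grip_force: 0.0
```

Call:
send_rows --rows "0.4 -0.5 0.6 1 -1.6;0.4 -0.5 0.6 2 -3.2;0.4 -0.5 0.6 3 -5;0.4 -0.5 0.6 4 -6.7;0.4 -0.5 0.6 5.5 -6.7;0.4 -0.5 0.6 6.7 -6.7;0.4 -0.5 0.6 7.2 -6.7;0.4 -0.5 0.6 7.2 -6.7;0.4 -0.5 0.6 7.2 -6.7"

```text
time_s: 4.9
tool_pos: [0.456, -0.0774, 0.2432]
tool_rot: [[-0.732, -0.682, 0.001], [-0.682, 0.732, -0.0], [-0.0, -0.001, -1.0]]
contact_force: [-0.2, 0.6, 0.5]
finger_gap: 0.0513
grip_force: 0.0
```

```bash
cat > st.py <<'E'
from h import *
import sys
o=get_obs();R=np.array(o["tool_rot"]);p=np.array(o["tool_pos"])
print(round(o["time_s"],2),"pos",p.round(4),"yaw",np.degrees(np.arctan2(R[1,0],R[0,0])).round(1),"q6",round(o["qpos"][5],1),"F",np.round(o["contact_force"],1),"M",np.round(o["moment"],3),"F tool",(R.T@o["contact_force"]).round(1),"gap",round(o["finger_gap"],4),"grip",round(o["grip_force"],1))
A={'a':(.4392,.1016,110.7),'b':(.4557,-.0777,42.7),'c':(.5652,-.0676,106.9),'d':(.5488,.1116,63.3)}
if len(sys.argv)>1:
    x,y,w=A[sys.argv[1]]; d=R.T@[x-p[0],y-p[1],0]
    y0=np.degrees(np.arctan2(R[1,0],R[0,0]))
    print("to axis cm",(d*100).round(2), "turn units options",[round((y0-w+k)/5,2) for k in(-180,0,180,360)],"with q6",[round(q6(x,y,w-k),0) for k in(-180,0,180,360)])
    if len(sys.argv)>2:
        s=capture("side");u,v=[int(q) for q in sys.argv[3:5]]
        cv2.imwrite(sys.argv[2],cv2.resize(s["frame"][v-60:v+60,u-70:u+70,::-1],None,fx=5,fy=5,interpolation=cv2.INTER_CUBIC))
E
python3 st.py b pics/g1.png 267 205
```

```text
4.9 pos [ 0.456  -0.0774  0.2432] yaw -137.0 q6 -157.3 F [-0.2  0.6  0.5] M [0.046 0.012 0.021] F tool [-0.3  0.6 -0.5] gap 0.0513 grip 0.0
to axis cm [ 0.04  0.   -0.  ] turn units options [np.float64(-71.95), np.float64(-35.95), np.float64(0.05), np.float64(36.05)] with q6 [np.float64(-142.0), np.float64(38.0), np.float64(218.0), np.float64(398.0)]
```

View pics/g1.png

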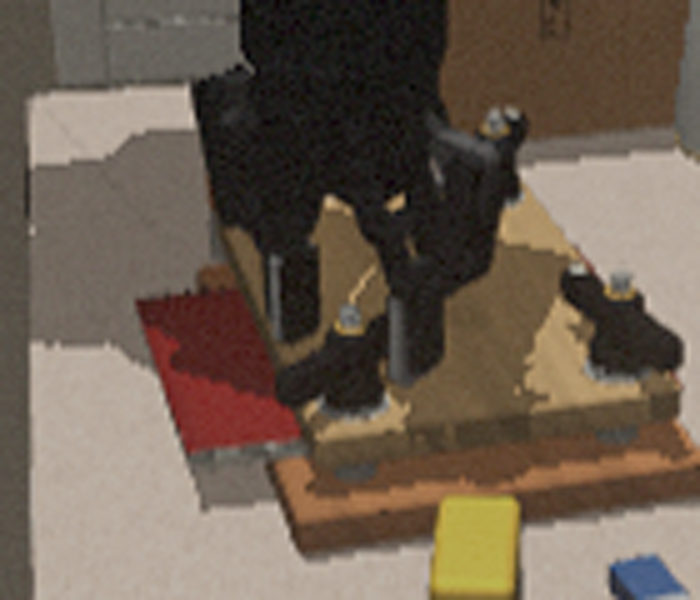

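The fingers straddle nut b's bar: finger ends at (290,335) and (415,375), with the bar between them around (345,360). Closing.

Call:
send_rows --rows "0.95 0 0 0 0;0.95 0 0 0 0;0.95 0 0 0 0;0.95 0 0 0 0;0.95 0 0 0 0;0.95 0 0 0 0" --newtons 30

```text
time_s: 5.55
tool_pos: [0.4558, -0.0773, 0.2432]
tool_rot: [[-0.732, -0.682, 0.0], [-0.682, 0.732, 0.0], [-0.0, -0.0, -1.0]]
contact_force: [-1.0, 1.7, 5.8]
finger_gap: 0.0184
grip_force: 29.2
```

```bash
python3 st.py b
```

```text
5.55 pos [ 0.4558 -0.0773  0.2432] yaw -137.0 q6 -157.3 F [-1.   1.7  5.8] M [ 0.285  0.321 -0.036] F tool [-0.4  1.9 -5.8] gap 0.0184 grip 29.2
to axis cm [ 0.04 -0.02 -0.  ] turn units options [np.float64(-71.94), np.float64(-35.94), np.float64(0.06), np.float64(36.06)] with q6 [np.float64(-142.0), np.float64(38.0), np.float64(218.0), np.float64(398.0)]
```

Gap is 18 mm, so the pads are on the round cap. The 22 mm pads should still carry torque through friction and their edges on the bar. Start turning and feel.

Call:
send_rows --rows "0.95 0 0 0.01 1.5;0.95 0 0 0.04 3;0.95 0 0 0.06 4.5;0.95 0 0 0.08 6;0.95 0 0 0.1 7.5;0.95 0 0 0.12 9;0.95 0 0 0.14 10.5;0.95 0 0 0.16 12" --newtons 35

```text
time_s: 6.35
tool_pos: [0.4559, -0.0775, 0.242]
tool_rot: [[-0.955, 0.297, 0.001], [0.297, 0.955, -0.001], [-0.001, -0.001, -1.0]]
contact_force: [-3.3, -0.5, 13.3]
finger_gap: 0.018
grip_force: 34.9
```

```bash
cat >> st.py <<'E'
t=capture("top")
for n in["nut_a_mark"]:
    for d in search_frame(n,t)[:4]: print(n,round(d["confidence"],2),np.round(d["location"],4))
cv2.imwrite("pics/top_last.png",cv2.resize(t["frame"][165:265,155:295,::-1],None,fx=5.7,fy=5.7,interpolation=cv2.INTER_CUBIC))
s=capture("side")
cv2.imwrite("pics/side_last.png",cv2.resize(s["frame"][165:245,230:340,::-1],None,fx=7,fy=7,interpolation=cv2.INTER_CUBIC))
E
python3 st.py b; cp pics/side_last.png pics/s2.png
```

```text
6.35 pos [ 0.4559 -0.0775  0.242 ] yaw 162.7 q6 -97.0 F [-3.3 -0.5 13.3] M [-0.073  0.619  0.126] F tool [  3.   -1.5 -13.3] gap 0.018 grip 34.9
to axis cm [ 0.01 -0.02  0.  ] turn units options [np.float64(-12.0), np.float64(24.0), np.float64(60.0), np.float64(96.0)] with q6 [np.float64(-142.0), np.float64(38.0), np.float64(218.0), np.float64(398.0)]
nut_a_mark 0.64 [0.5253 0.0575 0.0514]
nut_a_mark 0.47 [0.4417 0.1012 0.083 ]
```

View pics/s2.png

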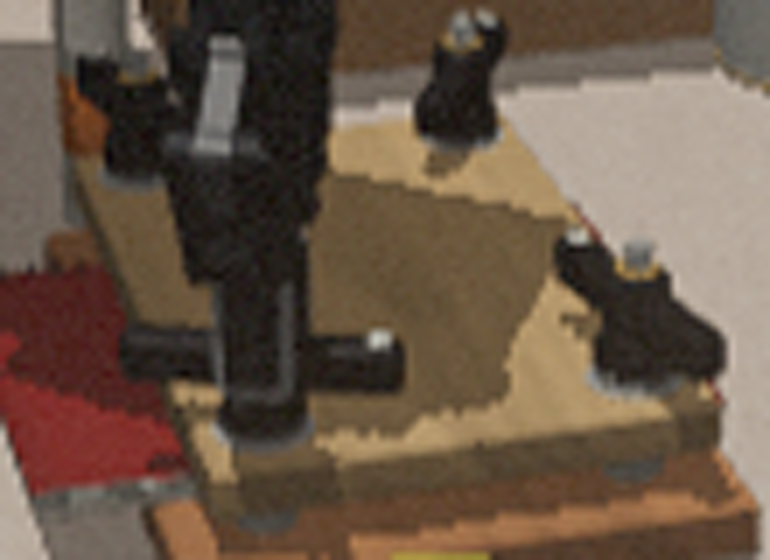

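The nut follows the gripper: its bar is now at (125–400,355) with the mark end on the right. Running moment is 0.126 N m.

Call:
send_rows --rows "0.95 0 0 0 1.6;0.95 0 0 0 3.2;0.95 0 0 0.02 4.8;0.95 0 0 0.04 6.4;0.95 0 0 0.05 8;0.95 0 0 0.06 9.6;0.95 0 0 0.08 11.2;0.95 0 0 0.1 12.8;0.95 0 0 0.11 14.4;0.95 0 0 0.11 14.4"

```text
time_s: 7.5
tool_pos: [0.4556, -0.0777, 0.2409]
tool_rot: [[-0.014, 1.0, -0.0], [1.0, 0.014, -0.002], [-0.002, -0.0, -1.0]]
contact_force: [-5.6, -2.2, 10.8]
finger_gap: 0.0183
grip_force: 35.8
```

```bash
sed -i '/^t=capture/,$d' st.py; python3 st.py
```

```text
7.5 pos [ 0.4556 -0.0777  0.2409] yaw 90.8 q6 -25.1 F [-5.6 -2.2 10.8] M [-0.495  0.997 -0.027] F tool [ -2.1  -5.6 -10.8] gap 0.0183 grip 35.8
```

Call:
send_rows --rows "0.95 0 0 -0.02 0.6;0.95 0 0 -0.01 1.2;0.95 0 0 0 1.8;0.95 0 0 0 2.4;0.95 0 0 0 3.0" --newtons 30

```text
time_s: 8.0
tool_pos: [0.4556, -0.0777, 0.2406]
tool_rot: [[0.244, 0.97, -0.001], [0.97, -0.244, -0.001], [-0.001, -0.0, -1.0]]
contact_force: [-5.7, -3.8, 8.2]
finger_gap: 0.018
grip_force: 34.6
```

```bash
python3 st.py
```

```text
8.0 pos [ 0.4556 -0.0777  0.2406] yaw 75.9 q6 -10.2 F [-5.7 -3.8  8.2] M [-0.47   0.91   0.154] F tool [-5.1 -4.6 -8.2] gap 0.018 grip 34.6
```

Call:
send_rows --rows "0.95 0 0 0 0.5;0.95 0 0 0 1.0;0.95 0 0 0 1.5;0.95 0 0 0 2"

```text
time_s: 8.4
tool_pos: [0.4556, -0.0777, 0.2405]
tool_rot: [[0.408, 0.913, -0.001], [0.913, -0.408, -0.001], [-0.001, -0.0, -1.0]]
contact_force: [-4.0, -3.4, 6.6]
finger_gap: 0.0179
grip_force: 34.5
```

```bash
python3 st.py
```

```text
8.4 pos [ 0.4556 -0.0777  0.2405] yaw 65.9 q6 -0.2 F [-4.  -3.4  6.6] M [-0.551  0.837  0.104] F tool [-4.7 -2.3 -6.6] gap 0.0179 grip 34.5
```

Call:
send_rows --rows "0.95 0 0 0.01 0.5;0.95 0 0 0.01 1.0;0.95 0 0 0.02 1.5;0.95 0 0 0.02 1.9"

```text
time_s: 8.8
tool_pos: [0.4557, -0.0777, 0.2404]
tool_rot: [[0.553, 0.833, -0.0], [0.833, -0.553, -0.002], [-0.002, 0.001, -1.0]]
contact_force: [-4.7, -4.1, 8.0]
finger_gap: 0.0181
grip_force: 34.6
```

```bash
python3 st.py
```

```text
8.8 pos [ 0.4557 -0.0777  0.2404] yaw 56.5 q6 9.2 F [-4.7 -4.1  8. ] M [-0.628  0.813  0.41 ] F tool [-6.1 -1.6 -8. ] gap 0.0181 grip 34.6
```

Nut b comes up firm at 0.41 N m after 166°. Release and go to d.

Call:
send_rows --rows "0.4 0 0 0 0;0.4 0 0 0 0;0.4 0 0 0 0;0.4 0 0 -2.5 0;0.4 0 0 -5 0;0.4 4 -0.5 -5.5 -1.6;0.4 8 -1 -5.5 -3.2;0.4 12 -1.5 -5.5 -4.8;0.4 16 -2 -5.5 -6.4;0.4 20 -2.5 -5.5 -8"

```text
time_s: 9.8
tool_pos: [0.546, 0.1049, 0.2948]
tool_rot: [[-0.119, 0.993, -0.0], [0.993, 0.119, 0.0], [0.0, -0.0, -1.0]]
contact_force: [1.6, -0.8, -0.6]
finger_gap: 0.0513
grip_force: 0.0
```

Call:
send_rows --rows "0.4 0 0 0 -1.7;0.4 0 0 0 -3.4;0.4 0 0 0 -5;0.4 0 0 0 -6.7;0.4 0 0 0 -8.4;0.4 0 0 0 -10;0.4 0 0 0 -11.7;0.4 0 0 0 -13.4;0.4 0 0 0 -15;0.4 0 0 0 -16"

```text
time_s: 10.8
tool_pos: [0.5455, 0.1032, 0.2946]
tool_rot: [[-0.998, 0.056, -0.0], [0.056, 0.998, 0.0], [0.0, 0.0, -1.0]]
contact_force: [-0.1, 0.4, 0.6]
finger_gap: 0.0513
grip_force: 0.0
```

```bash
python3 st.py d
```

```text
10.8 pos [0.5455 0.1032 0.2946] yaw 176.8 q6 -88.3 F [-0.1  0.4  0.6] M [-0.014  0.005 -0.066] F tool [ 0.1  0.4 -0.6] gap 0.0513 grip 0.0
to axis cm [-0.28  0.86 -0.  ] turn units options [np.float64(-13.3), np.float64(22.7), np.float64(58.7), np.float64(94.7)] with q6 [np.float64(-142.0), np.float64(38.0), np.float64(218.0), np.float64(398.0)]
```

Call:
send_rows --rows "0.4 -0.3 0.9 0 -1.7;0.4 -0.3 0.9 0 -3.4;0.4 -0.3 0.9 0 -5;0.4 -0.3 0.9 0 -6.7;0.4 -0.3 0.9 0 -8.4;0.4 -0.3 0.9 0 -10;0.4 -0.3 0.9 0 -11.7;0.4 -0.3 0.9 1 -13.3;0.4 -0.3 0.9 3 -13.3;0.4 -0.3 0.9 5.2 -13.3"

```text
time_s: 11.8
tool_pos: [0.5491, 0.112, 0.2425]
tool_rot: [[-0.454, -0.891, 0.001], [-0.891, 0.454, 0.0], [-0.001, -0.001, -1.0]]
contact_force: [0.7, -0.3, -0.0]
finger_gap: 0.0513
grip_force: 0.0
```

Call:
send_rows --rows "0.4 0 0 0 0;0.4 0 0 0 0"

```text
time_s: 12.0
tool_pos: [0.5492, 0.112, 0.2431]
tool_rot: [[-0.454, -0.891, -0.0], [-0.891, 0.454, 0.0], [0.0, 0.0, -1.0]]
contact_force: [-0.1, -0.0, 1.0]
finger_gap: 0.0511
grip_force: 0.0
```

```bash
python3 st.py d
```

```text
12.0 pos [0.5492 0.112  0.2431] yaw -117.0 q6 -153.6 F [-0.1 -0.   1. ] M [ 0.043 -0.056  0.029] F tool [ 0.1  0.1 -1. ] gap 0.0511 grip 0.0
to axis cm [0.05 0.02 0.  ] turn units options [np.float64(-72.06), np.float64(-36.06), np.float64(-0.06), np.float64(35.94)] with q6 [np.float64(-142.0), np.float64(38.0), np.float64(218.0), np.float64(398.0)]
```

Close, then turn 132° as with b.

Call:
send_rows --rows "0.95 0 0 0 0;0.95 0 0 0 0;0.95 0 0 0 0;0.95 0 0 0 0;0.95 0 0 0 0;0.95 0 0 0 0" --newtons 30

```text
time_s: 12.6
tool_pos: [0.5485, 0.1124, 0.2441]
tool_rot: [[-0.454, -0.891, -0.0], [-0.891, 0.454, 0.001], [-0.001, 0.001, -1.0]]
contact_force: [-4.8, 2.6, 7.7]
finger_gap: 0.0183
grip_force: 29.2
```

```bash
python3 st.py
```

```text
12.6 pos [0.5485 0.1124 0.2441] yaw -117.0 q6 -153.6 F [-4.8  2.6  7.7] M [ 0.418  0.973 -0.004] F tool [-0.1  5.4 -7.7] gap 0.0183 grip 29.2
```

Call:
send_rows --rows "0.95 0 0 0 1.6;0.95 0 0 0.02 3.2;0.95 0 0 0.04 4.8;0.95 0 0 0.05 6.4;0.95 0 0 0.06 8;0.95 0 0 0.08 9.6;0.95 0 0 0.1 11.2;0.95 0 0 0.11 12.8;0.95 0 0 0.12 13;0.95 0 0 0.12 13"

```text
time_s: 13.6
tool_pos: [0.5487, 0.112, 0.2429]
tool_rot: [[-0.999, 0.035, 0.0], [0.035, 0.999, -0.0], [-0.0, -0.0, -1.0]]
contact_force: [-4.3, -0.0, 7.0]
finger_gap: 0.0181
grip_force: 29.3
```

```bash
python3 st.py
```

```text
13.6 pos [0.5487 0.112  0.2429] yaw 178.0 q6 -88.5 F [-4.3 -0.   7. ] M [-0.045  0.725  0.112] F tool [ 4.3 -0.2 -7. ] gap 0.0181 grip 29.3
```

Call:
send_rows --rows "0.95 0 0 0 1.6;0.95 0 0 0.02 3.2;0.95 0 0 0.04 4.8;0.95 0 0 0.05 6.4;0.95 0 0 0.06 8;0.95 0 0 0.08 9.6;0.95 0 0 0.1 11.2;0.95 0 0 0.11 12.8;0.95 0 0 0.12 14.4;0.95 0 0 0.13 15.6"

```text
time_s: 14.6
tool_pos: [0.5484, 0.1117, 0.2416]
tool_rot: [[-0.169, 0.986, -0.001], [0.986, 0.169, -0.001], [-0.001, -0.001, -1.0]]
contact_force: [-6.6, -3.6, 8.9]
finger_gap: 0.0183
grip_force: 29.5
```

```bash
python3 st.py
```

```text
14.6 pos [0.5484 0.1117 0.2416] yaw 99.7 q6 -10.3 F [-6.6 -3.6  8.9] M [-0.549  1.221  0.075] F tool [-2.5 -7.1 -8.9] gap 0.0183 grip 29.5
```

Call:
send_rows --rows "0.95 0 0 0 0.6;0.95 0 0 0.01 1.1;0.95 0 0 0.01 1.6;0.95 0 0 0.01 2.1"

```text
time_s: 15.0
tool_pos: [0.5484, 0.1117, 0.2414]
tool_rot: [[0.01, 1.0, -0.001], [1.0, -0.01, -0.001], [-0.001, -0.001, -1.0]]
contact_force: [-6.6, -3.6, 8.6]
finger_gap: 0.0184
grip_force: 29.5
```

```bash
python3 st.py
```

```text
15.0 pos [0.5484 0.1117 0.2414] yaw 89.4 q6 0.0 F [-6.6 -3.6  8.6] M [-0.511  1.237  0.116] F tool [-3.7 -6.6 -8.6] gap 0.0184 grip 29.5
```

Call:
send_rows --rows "0.95 0 0 0 0.5;0.95 0 0 0.01 1;0.95 0 0 0.01 1.5;0.95 0 0 0.01 1.8"

```text
time_s: 15.4
tool_pos: [0.5483, 0.1117, 0.2413]
tool_rot: [[0.166, 0.986, -0.002], [0.986, -0.166, -0.001], [-0.001, -0.001, -1.0]]
contact_force: [-7.0, -2.9, 8.9]
finger_gap: 0.0185
grip_force: 29.5
```

```bash
python3 st.py
```

```text
15.4 pos [0.5483 0.1117 0.2413] yaw 80.4 q6 9.0 F [-7.  -2.9  8.9] M [-0.554  1.266  0.118] F tool [-4.  -6.4 -8.9] gap 0.0185 grip 29.5
```

Call:
send_rows --rows "0.95 0 0 0 0.5;0.95 0 0 0.01 1;0.95 0 0 0.01 1.5;0.95 0 0 0.01 1.8"

```text
time_s: 15.8
tool_pos: [0.5483, 0.1117, 0.2411]
tool_rot: [[0.319, 0.948, -0.002], [0.948, -0.319, -0.001], [-0.002, -0.001, -1.0]]
contact_force: [-7.2, -3.6, 7.9]
finger_gap: 0.0183
grip_force: 29.5
```

```bash
python3 st.py
```

```text
15.8 pos [0.5483 0.1117 0.2411] yaw 71.4 q6 18.0 F [-7.2 -3.6  7.9] M [-0.506  1.32   0.162] F tool [-5.7 -5.6 -7.8] gap 0.0183 grip 29.5
```

Call:
send_rows --rows "0.95 0 0 0 0.4;0.95 0 0 0 0.8;0.95 0 0 0 0.8"

```text
time_s: 16.1
tool_pos: [0.5483, 0.1117, 0.2411]
tool_rot: [[0.383, 0.924, -0.002], [0.924, -0.383, -0.001], [-0.002, -0.001, -1.0]]
contact_force: [-7.2, -3.6, 7.3]
finger_gap: 0.0184
grip_force: 29.5
```

```bash
python3 st.py
```

```text
16.1 pos [0.5483 0.1117 0.2411] yaw 67.5 q6 22.0 F [-7.2 -3.6  7.3] M [-0.558  1.236  0.227] F tool [-6.1 -5.2 -7.3] gap 0.0184 grip 29.5
```

Call:
send_rows --rows "0.95 0 0 0 0.4;0.95 0 0 0 0.8;0.95 0 0 0 0.8"

```text
time_s: 16.4
tool_pos: [0.5484, 0.1117, 0.2411]
tool_rot: [[0.447, 0.895, -0.002], [0.895, -0.447, -0.001], [-0.002, -0.001, -1.0]]
contact_force: [-5.6, -3.6, 8.3]
finger_gap: 0.0182
grip_force: 29.5
```

```bash
python3 st.py
```

```text
16.4 pos [0.5484 0.1117 0.2411] yaw 63.5 q6 26.0 F [-5.6 -3.6  8.3] M [-0.55   1.218  0.316] F tool [-5.7 -3.4 -8.2] gap 0.0182 grip 29.5
```

Call:
send_rows --rows "0.95 0 0 0 0.4;0.95 0 0 0 0.7;0.95 0 0 0 0.7"

```text
time_s: 16.7
tool_pos: [0.5485, 0.1118, 0.241]
tool_rot: [[0.5, 0.866, -0.001], [0.866, -0.5, -0.001], [-0.001, -0.001, -1.0]]
contact_force: [-5.3, -3.0, 5.8]
finger_gap: 0.0184
grip_force: 29.9
```

```bash
python3 st.py
```

```text
16.7 pos [0.5485 0.1118 0.241 ] yaw 60.0 q6 29.4 F [-5.3 -3.   5.8] M [-0.35   0.945  0.403] F tool [-5.3 -3.1 -5.8] gap 0.0184 grip 29.9
```

Nut d is firm at 0.40 N m. On to c, which is neither b's nor d's partner but starts the other diagonal. I'll keep clear of the lamp.

Call:
send_rows --rows "0.4 0 0 0 0;0.4 0 0 0 0;0.4 0 0 0 0;0.4 0 0 -2.5 0;0.4 0 0 -5 0;0.4 -5 0.6 -5.4 -1.6;0.4 -9.9 1.3 -5.4 -3.2;0.4 -12 5 -5.4 -4.8;0.4 -14.7 10.4 -5.4 -6.4;0.4 -14.7 10.4 -5.4 -8"

```text
time_s: 17.7
tool_pos: [0.5672, -0.0714, 0.2942]
tool_rot: [[-0.175, 0.985, 0.002], [0.985, 0.175, -0.001], [-0.002, 0.002, -1.0]]
contact_force: [-0.1, 0.8, -0.2]
finger_gap: 0.0511
grip_force: 0.0
```

```bash
python3 st.py c
```

```text
17.7 pos [ 0.5672 -0.0714  0.2942] yaw 100.1 q6 -29.1 F [-0.1  0.8 -0.2] M [ 0.048 -0.034 -0.01 ] F tool [0.8 0.  0.2] gap 0.0511 grip 0.0
to axis cm [ 0.41 -0.13 -0.  ] turn units options [np.float64(-37.36), np.float64(-1.36), np.float64(34.64), np.float64(70.64)] with q6 [np.float64(-204.0), np.float64(-24.0), np.float64(156.0), np.float64(336.0)]
```

Call:
send_rows --rows "0.4 0.3 -0.1 0 -0.7;0.4 0.4 -0.1 0 -1.4;0.4 0.4 -0.1 2 -1.4;0.4 0.4 -0.1 4 -1.4;0.4 0.4 -0.1 5.1 -1.4;0.4 0.4 -0.1 5.1 -1.4;0.4 0.4 -0.1 5.1 -1.4"

```text
time_s: 18.4
tool_pos: [0.5641, -0.0637, 0.2436]
tool_rot: [[-0.292, 0.956, 0.001], [0.956, 0.292, -0.0], [-0.0, 0.001, -1.0]]
contact_force: [0.5, 0.6, -0.6]
finger_gap: 0.0512
grip_force: 0.0
```

```bash
python3 st.py c
```

```text
18.4 pos [ 0.5641 -0.0637  0.2436] yaw 107.0 q6 -35.4 F [ 0.5  0.6 -0.6] M [ 0.024 -0.012 -0.032] F tool [0.5 0.7 0.6] gap 0.0512 grip 0.0
to axis cm [-0.41 -0.01  0.  ] turn units options [np.float64(-35.98), np.float64(0.02), np.float64(36.02), np.float64(72.02)] with q6 [np.float64(-204.0), np.float64(-24.0), np.float64(156.0), np.float64(336.0)]
```

Call:
send_rows --rows "0.4 -0.4 0 0 0;0.4 -0.4 0 0 0;0.95 -0.4 0 0 0;0.95 -0.4 0 0 0;0.95 -0.4 0 0 0;0.95 -0.4 0 0 0;0.95 -0.4 0 0 0;0.95 -0.4 0 0 0"

```text
time_s: 19.2
tool_pos: [0.565, -0.0674, 0.2434]
tool_rot: [[-0.292, 0.956, 0.0], [0.956, 0.292, -0.0], [-0.0, 0.0, -1.0]]
contact_force: [-2.1, 0.0, 5.0]
finger_gap: 0.0185
grip_force: 29.5
```

```bash
python3 st.py c
```

```text
19.2 pos [ 0.565  -0.0674  0.2434] yaw 107.0 q6 -35.7 F [-2.1  0.   5. ] M [-0.037  0.253 -0.026] F tool [ 0.6 -2.  -5. ] gap 0.0185 grip 29.5
to axis cm [-0.02  0.01  0.  ] turn units options [np.float64(-35.98), np.float64(0.02), np.float64(36.02), np.float64(72.02)] with q6 [np.float64(-204.0), np.float64(-24.0), np.float64(156.0), np.float64(336.0)]
```

Call:
send_rows --rows "0.95 0 0 0 1.6;0.95 0 0 0.02 3.2;0.95 0 0 0.04 4.8;0.95 0 0 0.05 6.4;0.95 0 0 0.06 8;0.95 0 0 0.08 9.6;0.95 0 0 0.1 11.2;0.95 0 0 0.11 12.8;0.95 0 0 0.12 14.4;0.95 0 0 0.13 14.4"

```text
time_s: 20.2
tool_pos: [0.5649, -0.0673, 0.2421]
tool_rot: [[0.822, 0.57, -0.0], [0.57, -0.822, -0.0], [-0.0, -0.0, -1.0]]
contact_force: [-2.9, -0.0, 6.7]
finger_gap: 0.0183
grip_force: 29.7
```

```bash
python3 st.py
```

```text
20.2 pos [ 0.5649 -0.0673  0.2421] yaw 34.8 q6 36.5 F [-2.9 -0.   6.7] M [ 0.126  0.522 -0.042] F tool [-2.4 -1.6 -6.7] gap 0.0183 grip 29.7
```

Call:
send_rows --rows "0.95 0 0 0 1.6;0.95 0 0 0.02 3.2;0.95 0 0 0.04 4.8;0.95 0 0 0.05 6.4;0.95 0 0 0.06 8;0.95 0 0 0.08 9.6;0.95 0 0 0.1 11.2;0.95 0 0 0.11 12.8;0.95 0 0 0.12 14;0.95 0 0 0.12 14"

```text
time_s: 21.2
tool_pos: [0.5649, -0.0671, 0.2409]
tool_rot: [[0.817, -0.576, -0.0], [-0.576, -0.817, 0.0], [-0.0, -0.0, -1.0]]
contact_force: [-1.5, 1.4, 6.9]
finger_gap: 0.0186
grip_force: 32.1
```

```bash
python3 st.py
```

```text
21.2 pos [ 0.5649 -0.0671  0.2409] yaw -35.2 q6 106.5 F [-1.5  1.4  6.9] M [0.257 0.431 0.035] F tool [-2.  -0.3 -6.9] gap 0.0186 grip 32.1
```

Call:
send_rows --rows "0.95 0 0 0 0.6;0.95 0 0 0.01 1.2;0.95 0 0 0.01 1.8;0.95 0 0 0.01 2.2"

```text
time_s: 21.6
tool_pos: [0.5649, -0.0671, 0.2408]
tool_rot: [[0.693, -0.721, -0.0], [-0.721, -0.693, 0.0], [-0.0, -0.0, -1.0]]
contact_force: [-1.9, 2.1, 6.4]
finger_gap: 0.0185
grip_force: 32.5
```

```bash
python3 st.py
```

```text
21.6 pos [ 0.5649 -0.0671  0.2408] yaw -46.1 q6 117.4 F [-1.9  2.1  6.4] M [0.252 0.349 0.154] F tool [-2.8 -0.  -6.4] gap 0.0185 grip 32.5
```

Call:
send_rows --rows "0.95 0 0 0 0.5;0.95 0 0 0.01 1;0.95 0 0 0.01 1.2"

```text
time_s: 21.9
tool_pos: [0.5649, -0.0671, 0.2407]
tool_rot: [[0.615, -0.789, -0.0], [-0.789, -0.615, 0.0], [-0.0, -0.0, -1.0]]
contact_force: [-2.8, 1.5, 5.4]
finger_gap: 0.0183
grip_force: 32.3
```

```bash
python3 st.py
```

```text
21.9 pos [ 0.5649 -0.0671  0.2407] yaw -52.1 q6 123.4 F [-2.8  1.5  5.4] M [0.245 0.314 0.211] F tool [-2.9  1.3 -5.4] gap 0.0183 grip 32.3
```

Call:
send_rows --rows "0.95 0 0 0 0.4;0.95 0 0 0.01 0.7;0.95 0 0 0.01 0.7"

```text
time_s: 22.2
tool_pos: [0.5649, -0.0671, 0.2406]
tool_rot: [[0.566, -0.825, -0.0], [-0.825, -0.566, 0.0], [-0.0, -0.0, -1.0]]
contact_force: [-2.5, 1.7, 6.3]
finger_gap: 0.0186
grip_force: 31.9
```

```bash
python3 st.py
```

```text
22.2 pos [ 0.5649 -0.0671  0.2406] yaw -55.5 q6 126.8 F [-2.5  1.7  6.3] M [0.355 0.386 0.1  ] F tool [-2.8  1.1 -6.3] gap 0.0186 grip 31.9
```

Call:
send_rows --rows "0.95 0 0 0 0.6;0.95 0 0 0.01 1.2;0.95 0 0 0.01 1.7;0.95 0 0 0.01 1.7"

```text
time_s: 22.6
tool_pos: [0.5649, -0.0671, 0.2404]
tool_rot: [[0.437, -0.899, -0.0], [-0.899, -0.437, 0.001], [-0.001, -0.0, -1.0]]
contact_force: [-1.4, 2.1, 6.4]
finger_gap: 0.0184
grip_force: 29.8
```

```bash
python3 st.py
```

```text
22.6 pos [ 0.5649 -0.0671  0.2404] yaw -64.1 q6 135.4 F [-1.4  2.1  6.4] M [0.358 0.332 0.098] F tool [-2.5  0.3 -6.4] gap 0.0184 grip 29.8
```

Call:
send_rows --rows "0.95 0 0 0 0.6;0.95 0 0 0.01 1.2;0.95 0 0 0.01 1.7;0.95 0 0 0.01 1.7"

```text
time_s: 23.0
tool_pos: [0.5649, -0.0671, 0.2403]
tool_rot: [[0.299, -0.954, -0.0], [-0.954, -0.299, 0.001], [-0.001, -0.0, -1.0]]
contact_force: [-2.6, 2.1, 5.1]
finger_gap: 0.0182
grip_force: 29.7
```

```bash
python3 st.py
```

```text
23.0 pos [ 0.5649 -0.0671  0.2403] yaw -72.6 q6 143.9 F [-2.6  2.1  5.1] M [0.35  0.271 0.051] F tool [-2.7  1.9 -5.1] gap 0.0182 grip 29.7
```

Call:
send_rows --rows "0.95 0 0 0 0.6;0.95 0 0 0.01 1.2;0.95 0 0 0.01 1.8;0.95 0 0 0.01 1.8"

```text
time_s: 23.4
tool_pos: [0.565, -0.0671, 0.2401]
tool_rot: [[0.147, -0.989, -0.0], [-0.989, -0.147, 0.001], [-0.001, -0.0, -1.0]]
contact_force: [-1.0, 2.6, 5.6]
finger_gap: 0.0185
grip_force: 29.7
```

```bash
python3 st.py
```

```text
23.4 pos [ 0.565  -0.0671  0.2401] yaw -81.6 q6 152.8 F [-1.   2.6  5.6] M [0.422 0.229 0.043] F tool [-2.7  0.6 -5.6] gap 0.0185 grip 29.7
```

Call:
send_rows --rows "0.4 0 0 0 0;0.4 0 0 0 0;0.4 0 0 0 0;0.4 0 0 -2 0;0.4 0 0 -3 -1.6;0.4 0 0 -3 -3.3;0.4 0 0 -3 -5;0.4 0 0 -3 -6.7;0.4 0 0 -3 -8.3;0.4 0 0 -3 -10"

```text
time_s: 24.4
tool_pos: [0.565, -0.0675, 0.2698]
tool_rot: [[0.856, -0.518, -0.0], [-0.518, -0.856, 0.0], [-0.0, 0.0, -1.0]]
contact_force: [-0.0, -0.4, -0.4]
finger_gap: 0.0516
grip_force: 0.0
```

```bash
python3 st.py c pics/c1.png 305 210
```

```text
24.4 pos [ 0.565  -0.0675  0.2698] yaw -31.2 q6 102.5 F [-0.  -0.4 -0.4] M [0.025 0.025 0.04 ] F tool [0.2 0.4 0.4] gap 0.0516 grip 0.0
to axis cm [ 0.02 -0.   -0.  ] turn units options [np.float64(-63.62), np.float64(-27.62), np.float64(8.38), np.float64(44.38)] with q6 [np.float64(-204.0), np.float64(-24.0), np.float64(156.0), np.float64(336.0)]
```

View pics/c1.png

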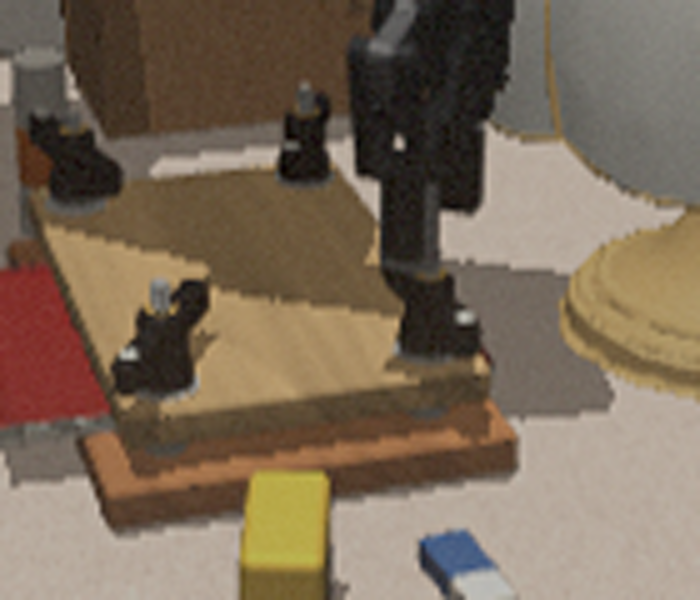

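Call:
send_rows --rows "0.4 0 0 0 -1.7;0.4 0 0 0 -3.4;0.4 0 0 0 -5;0.4 0 0 0 -6.7;0.4 0 0 0 -8.4;0.4 0 0 0 -10;0.4 0 0 0 -11.7;0.4 0 0 0 -13.4;0.4 0 0 0 -15;0.4 0 0 0 -16"

```text
time_s: 25.45
tool_pos: [0.565, -0.0675, 0.2698]
tool_rot: [[0.661, 0.75, -0.0], [0.75, -0.661, 0.0], [-0.0, -0.0, -1.0]]
contact_force: [0.2, 0.2, -0.1]
finger_gap: 0.0514
grip_force: 0.0
```

```bash
python3 st.py c
```

```text
25.45 pos [ 0.565  -0.0675  0.2698] yaw 48.6 q6 22.7 F [ 0.2  0.2 -0.1] M [-0.023  0.037  0.069] F tool [ 0.3 -0.   0.1] gap 0.0514 grip 0.0
to axis cm [ 0.    0.02 -0.  ] turn units options [np.float64(-47.66), np.float64(-11.66), np.float64(24.34), np.float64(60.34)] with q6 [np.float64(-204.0), np.float64(-24.0), np.float64(156.0), np.float64(336.0)]
```

The picture confirms nut c turned: its mark at (465,318) now faces the camera. Regripping with room left on the wrist.

Call:
send_rows --rows "0.4 0 0 0 -1.7;0.4 0 0 0 -3.4;0.4 0 0 0 -5;0.4 0 0 0 -6.7;0.4 0 0 0 -8.4;0.4 0 0 1 -10;0.4 0 0 2.9 -10;0.4 0 0 2.9 -10"

```text
time_s: 26.25
tool_pos: [0.5645, -0.0673, 0.239]
tool_rot: [[-0.145, 0.989, -0.004], [0.989, 0.145, 0.001], [0.002, -0.004, -1.0]]
contact_force: [0.6, -0.2, -0.2]
finger_gap: 0.0512
grip_force: 0.0
```

Call:
send_rows --rows "0.4 0 0 0 0;0.95 0 0 0 0;0.95 0 0 0 0;0.95 0 0 0 0;0.95 0 0 0 0;0.95 0 0 0 0;0.95 0 0 0 0"

```text
time_s: 26.95
tool_pos: [0.565, -0.0675, 0.2418]
tool_rot: [[-0.147, 0.989, 0.001], [0.989, 0.147, -0.001], [-0.001, 0.001, -1.0]]
contact_force: [-1.9, -0.5, 5.5]
finger_gap: 0.0183
grip_force: 29.3
```

```bash
python3 st.py c
```

```text
26.95 pos [ 0.565  -0.0675  0.2418] yaw 98.5 q6 -27.2 F [-1.9 -0.5  5.5] M [-0.007  0.438  0.008] F tool [-0.2 -2.  -5.5] gap 0.0183 grip 29.3
to axis cm [-0.02  0.02  0.  ] turn units options [np.float64(-37.69), np.float64(-1.69), np.float64(34.31), np.float64(70.31)] with q6 [np.float64(-204.0), np.float64(-24.0), np.float64(156.0), np.float64(336.0)]
```

Call:
send_rows --rows "0.95 0 0 0 0.6;0.95 0 0 0.01 1.2;0.95 0 0 0.01 1.7;0.95 0 0 0.01 1.7"

```text
time_s: 27.35
tool_pos: [0.565, -0.0675, 0.2417]
tool_rot: [[0.001, 1.0, 0.001], [1.0, -0.001, -0.001], [-0.001, 0.001, -1.0]]
contact_force: [-3.1, 0.0, 5.7]
finger_gap: 0.018
grip_force: 29.4
```

```bash
python3 st.py
```

```text
27.35 pos [ 0.565  -0.0675  0.2417] yaw 89.9 q6 -18.6 F [-3.1  0.   5.7] M [-0.068  0.399  0.218] F tool [ 0.  -3.1 -5.7] gap 0.018 grip 29.4
```

Call:
send_rows --rows "0.95 0 0 0 0.4;0.95 0 0 0.01 0.6;0.95 0 0 0.01 0.6"

```text
time_s: 27.65
tool_pos: [0.565, -0.0675, 0.2416]
tool_rot: [[0.053, 0.999, 0.001], [0.999, -0.053, -0.001], [-0.001, 0.001, -1.0]]
contact_force: [-2.2, -0.1, 5.8]
finger_gap: 0.0179
grip_force: 29.5
```

```bash
python3 st.py
```

```text
27.65 pos [ 0.565  -0.0675  0.2416] yaw 87.0 q6 -15.7 F [-2.2 -0.1  5.8] M [-0.086  0.367  0.3  ] F tool [-0.2 -2.2 -5.8] gap 0.0179 grip 29.5
```

Call:
send_rows --rows "0.95 0 0 0 0.4;0.95 0 0 0 0.7;0.95 0 0 0 0.7"

```text
time_s: 27.95
tool_pos: [0.5651, -0.0675, 0.2416]
tool_rot: [[0.114, 0.994, 0.001], [0.994, -0.114, -0.001], [-0.001, 0.001, -1.0]]
contact_force: [-0.6, -0.2, 5.7]
finger_gap: 0.018
grip_force: 29.6
```

```bash
python3 st.py
```

```text
27.95 pos [ 0.5651 -0.0675  0.2416] yaw 83.5 q6 -12.2 F [-0.6 -0.2  5.7] M [-0.022  0.312  0.337] F tool [-0.2 -0.6 -5.7] gap 0.018 grip 29.6
```

Call:
send_rows --rows "0.95 0 0 0 0.3;0.95 0 0 0 0.3"

```text
time_s: 28.15
tool_pos: [0.5651, -0.0675, 0.2416]
tool_rot: [[0.14, 0.99, 0.001], [0.99, -0.14, -0.001], [-0.001, 0.001, -1.0]]
contact_force: [-1.2, -0.4, 5.8]
finger_gap: 0.0185
grip_force: 29.6
```

```bash
python3 st.py
```

```text
28.15 pos [ 0.5651 -0.0675  0.2416] yaw 82.0 q6 -10.7 F [-1.2 -0.4  5.8] M [-0.079  0.293  0.404] F tool [-0.6 -1.2 -5.8] gap 0.0185 grip 29.6
```

Nut c is firm at 0.40 N m. Now a.

Call:
send_rows --rows "0.4 0 0 0 0;0.4 0 0 0 0;0.4 0 0 0 0;0.4 0 0 -2.5 0;0.4 0 0 -5 0;0.4 3.5 -3.5 -5.3 -1.5;0.4 7 -7 -5.3 -3;0.4 10.5 -10.5 -5.3 -4.5;0.4 13.5 -13.5 -5.3 -5.7;0.4 15 -14.8 -5.3 -5.7"

```text
time_s: 29.15
tool_pos: [0.437, 0.1039, 0.2938]
tool_rot: [[-0.354, 0.935, -0.001], [0.935, 0.354, 0.0], [0.001, -0.001, -1.0]]
contact_force: [-0.0, 0.2, 0.1]
finger_gap: 0.0513
grip_force: 0.0
```

Call:
send_rows --rows "0.4 0 0 0 0;0.4 0 0 0 0"

```text
time_s: 29.35
tool_pos: [0.4398, 0.1016, 0.2939]
tool_rot: [[-0.35, 0.937, 0.001], [0.937, 0.35, -0.0], [-0.0, 0.001, -1.0]]
contact_force: [1.0, -0.7, 0.0]
finger_gap: 0.0513
grip_force: 0.0
```

```bash
python3 st.py a
```

```text
29.35 pos [0.4398 0.1016 0.2939] yaw 110.5 q6 -22.6 F [ 1.  -0.7  0. ] M [ 0.002 -0.001  0.011] F tool [-1.   0.7 -0. ] gap 0.0513 grip 0.0
to axis cm [ 0.02 -0.06 -0.  ] turn units options [np.float64(-36.04), np.float64(-0.04), np.float64(35.96), np.float64(71.96)] with q6 [np.float64(-188.0), np.float64(-8.0), np.float64(172.0), np.float64(352.0)]
```

Call:
send_rows --rows "0.4 0 -0.05 2 0;0.4 0 -0.05 4 0;0.4 0 -0.05 5.1 0;0.4 0 -0.05 5.1 0;0.95 0 -0.05 5.1 0;0.95 0 -0.05 5.1 0;0.95 0 -0.05 5.1 0;0.95 0 -0.05 5.1 0;0.95 0 -0.05 5.1 0;0.95 0 -0.05 5.1 0"

```text
time_s: 30.35
tool_pos: [0.4388, 0.1012, 0.2435]
tool_rot: [[-0.35, 0.937, 0.0], [0.937, 0.35, -0.001], [-0.001, -0.0, -1.0]]
contact_force: [-3.3, -3.3, 4.6]
finger_gap: 0.0186
grip_force: 29.2
```

```bash
python3 st.py a
```

```text
30.35 pos [0.4388 0.1012 0.2435] yaw 110.5 q6 -22.6 F [-3.3 -3.3  4.6] M [-0.682  0.512  0.04 ] F tool [-1.9 -4.2 -4.6] gap 0.0186 grip 29.2
to axis cm [ 0.02  0.05 -0.  ] turn units options [np.float64(-36.04), np.float64(-0.04), np.float64(35.96), np.float64(71.96)] with q6 [np.float64(-188.0), np.float64(-8.0), np.float64(172.0), np.float64(352.0)]
```

Call:
send_rows --rows "0.95 0 0 0 1.6;0.95 0 0 0.02 3.2;0.95 0 0 0.04 4.8;0.95 0 0 0.05 6.4;0.95 0 0 0.06 8;0.95 0 0 0.08 9.6;0.95 0 0 0.1 11.2;0.95 0 0 0.11 12.8;0.95 0 0 0.12 14.4;0.95 0 0 0.13 14.4"

```text
time_s: 31.35
tool_pos: [0.4383, 0.1014, 0.2422]
tool_rot: [[0.785, 0.619, -0.001], [0.619, -0.785, -0.001], [-0.002, -0.0, -1.0]]
contact_force: [-6.5, -2.4, 8.0]
finger_gap: 0.0185
grip_force: 29.7
```

```bash
python3 st.py
```

```text
31.35 pos [0.4383 0.1014 0.2422] yaw 38.3 q6 49.7 F [-6.5 -2.4  8. ] M [-0.619  1.131 -0.071] F tool [-6.6 -2.1 -8. ] gap 0.0185 grip 29.7
```

Call:
send_rows --rows "0.95 0 0 0 1.6;0.95 0 0 0.02 3.2;0.95 0 0 0.04 4.8;0.95 0 0 0.05 6.4;0.95 0 0 0.06 8;0.95 0 0 0.08 9.6;0.95 0 0 0.1 11.2;0.95 0 0 0.11 12.8;0.95 0 0 0.12 14.4;0.95 0 0 0.12 14.4"

```text
time_s: 32.35
tool_pos: [0.4382, 0.1019, 0.241]
tool_rot: [[0.832, -0.555, -0.001], [-0.555, -0.832, 0.001], [-0.002, 0.0, -1.0]]
contact_force: [-6.4, 2.2, 8.5]
finger_gap: 0.0187
grip_force: 31.3
```

```bash
python3 st.py
```

```text
32.35 pos [0.4382 0.1019 0.241 ] yaw -33.7 q6 121.7 F [-6.4  2.2  8.5] M [0.343 1.06  0.042] F tool [-6.5  1.8 -8.5] gap 0.0187 grip 31.3
```

Call:
send_rows --rows "0.95 0 0 0 0.6;0.95 0 0 0.01 1.2;0.95 0 0 0.01 1.8;0.95 0 0 0.01 2.1"

```text
time_s: 32.75
tool_pos: [0.4383, 0.1019, 0.2409]
tool_rot: [[0.718, -0.696, -0.001], [-0.696, -0.718, 0.001], [-0.001, 0.0, -1.0]]
contact_force: [-5.4, 2.0, 6.2]
finger_gap: 0.0186
grip_force: 32.1
```

```bash
python3 st.py
```

```text
32.75 pos [0.4383 0.1019 0.2409] yaw -44.1 q6 132.0 F [-5.4  2.   6.2] M [0.433 0.905 0.127] F tool [-5.3  2.3 -6.2] gap 0.0186 grip 32.1
```

Call:
send_rows --rows "0.95 0 0 0 0.6;0.95 0 0 0.01 1.2;0.95 0 0 0.01 1.7;0.95 0 0 0.01 1.7"

```text
time_s: 33.15
tool_pos: [0.4383, 0.1019, 0.2408]
tool_rot: [[0.608, -0.794, -0.001], [-0.794, -0.608, 0.001], [-0.001, 0.0, -1.0]]
contact_force: [-5.0, 3.5, 5.7]
finger_gap: 0.0184
grip_force: 32.4
```

```bash
python3 st.py
```

```text
33.15 pos [0.4383 0.1019 0.2408] yaw -52.6 q6 140.5 F [-5.   3.5  5.7] M [0.513 0.889 0.136] F tool [-5.8  1.8 -5.7] gap 0.0184 grip 32.4
```

Call:
send_rows --rows "0.95 0 0 0 0.6;0.95 0 0 0.01 1.2;0.95 0 0 0.01 1.6;0.95 0 0 0.01 1.6"

```text
time_s: 33.55
tool_pos: [0.4384, 0.102, 0.2406]
tool_rot: [[0.491, -0.871, -0.001], [-0.871, -0.491, 0.001], [-0.001, 0.0, -1.0]]
contact_force: [-4.2, 3.5, 7.0]
finger_gap: 0.0187
grip_force: 32.0
```

```bash
python3 st.py
```

```text
33.55 pos [0.4384 0.102  0.2406] yaw -60.6 q6 148.5 F [-4.2  3.5  7. ] M [0.513 0.734 0.041] F tool [-5.1  1.9 -7. ] gap 0.0187 grip 32.0
```

Call:
send_rows --rows "0.95 0 0 0 0.6;0.95 0 0 0.01 1.2;0.95 0 0 0.01 1.8;0.95 0 0 0.01 1.8"

```text
time_s: 33.95
tool_pos: [0.4384, 0.102, 0.2404]
tool_rot: [[0.349, -0.937, -0.001], [-0.937, -0.349, 0.001], [-0.001, 0.001, -1.0]]
contact_force: [-3.9, 4.8, 4.5]
finger_gap: 0.0185
grip_force: 29.8
```

```bash
python3 st.py
```

```text
33.95 pos [0.4384 0.102  0.2404] yaw -69.6 q6 157.5 F [-3.9  4.8  4.5] M [0.79  0.67  0.108] F tool [-5.9  2.  -4.4] gap 0.0185 grip 29.8
```

Wrist range is nearly used up, so regrip.

Call:
send_rows --rows "0.4 0 0 0 0;0.4 0 0 0 0;0.4 0 0 0 0;0.4 0 0 -2 0;0.4 0 0 -3 -1.6;0.4 0 0 -3 -3.3;0.4 0 0 -3 -5;0.4 0 0 -3 -6.7;0.4 0 0 -3 -8.3;0.4 0 0 -3 -10"

```text
time_s: 34.95
tool_pos: [0.439, 0.1015, 0.2699]
tool_rot: [[0.944, -0.329, 0.0], [-0.329, -0.944, -0.0], [0.0, -0.0, -1.0]]
contact_force: [-0.2, 0.2, 0.1]
finger_gap: 0.0512
grip_force: 0.0
```

Call:
send_rows --rows "0.4 0 0 0 -1.7;0.4 0 0 0 -3.4;0.4 0 0 0 -5;0.4 0 0 0 -6.7;0.4 0 0 0 -8.4;0.4 0 0 0 -10;0.4 0 0 0 -11.7;0.4 0 0 0 -13.4;0.4 0 0 0 -15;0.4 0 0 0 -16"

```text
time_s: 35.95
tool_pos: [0.439, 0.1015, 0.2699]
tool_rot: [[0.488, 0.873, 0.0], [0.873, -0.488, -0.0], [0.0, 0.0, -1.0]]
contact_force: [-0.5, -0.2, -0.3]
finger_gap: 0.0511
grip_force: 0.0
```

```bash
python3 st.py a
```

```text
35.95 pos [0.439  0.1015 0.2699] yaw 60.8 q6 27.1 F [-0.5 -0.2 -0.3] M [0.035 0.009 0.008] F tool [-0.4 -0.4  0.3] gap 0.0511 grip 0.0
to axis cm [0.02 0.01 0.  ] turn units options [np.float64(-45.99), np.float64(-9.99), np.float64(26.01), np.float64(62.01)] with q6 [np.float64(-188.0), np.float64(-8.0), np.float64(172.0), np.float64(352.0)]
```

Call:
send_rows --rows "0.4 0 0 0 -1.7;0.4 0 0 0 -3.4;0.4 0 0 0 -5;0.4 0 0 0 -6.7;0.4 0 0 0 -8.4;0.4 0 0 1 -9.9;0.4 0 0 2.8 -9.9;0.4 0 0 2.8 -9.9"

```text
time_s: 36.75
tool_pos: [0.4386, 0.1015, 0.2406]
tool_rot: [[-0.341, 0.94, -0.003], [0.94, 0.341, 0.0], [0.001, -0.003, -1.0]]
contact_force: [-0.7, -0.0, 0.1]
finger_gap: 0.0512
grip_force: 0.0
```

Call:
send_rows --rows "0.4 0 0 0 0;0.95 0 0 0 0;0.95 0 0 0 0;0.95 0 0 0 0;0.95 0 0 0 0;0.95 0 0 0 0;0.95 0 0 0 0"

```text
time_s: 37.45
tool_pos: [0.4387, 0.1015, 0.2426]
tool_rot: [[-0.342, 0.94, 0.0], [0.94, 0.342, -0.001], [-0.001, -0.0, -1.0]]
contact_force: [-3.4, -2.0, 7.8]
finger_gap: 0.018
grip_force: 29.1
```

```bash
python3 st.py
```

```text
37.45 pos [0.4387 0.1015 0.2426] yaw 110.0 q6 -22.1 F [-3.4 -2.   7.8] M [-0.346  0.536  0.017] F tool [-0.7 -3.9 -7.8] gap 0.018 grip 29.1
```

Call:
send_rows --rows "0.95 0 0 0 0.6;0.95 0 0 0.01 1.2;0.95 0 0 0.01 1.6;0.95 0 0 0.01 1.6"

```text
time_s: 37.85
tool_pos: [0.4387, 0.1015, 0.2425]
tool_rot: [[-0.207, 0.978, -0.0], [0.978, 0.207, -0.001], [-0.001, -0.0, -1.0]]
contact_force: [-4.2, -2.3, 6.9]
finger_gap: 0.0184
grip_force: 29.1
```

```bash
python3 st.py
```

```text
37.85 pos [0.4387 0.1015 0.2425] yaw 101.9 q6 -14.0 F [-4.2 -2.3  6.9] M [-0.35   0.616  0.085] F tool [-1.4 -4.6 -6.9] gap 0.0184 grip 29.1
```

Call:
send_rows --rows "0.95 0 0 0 0.6;0.95 0 0 0.01 1.2;0.95 0 0 0.01 1.6;0.95 0 0 0.01 1.6"

```text
time_s: 38.25
tool_pos: [0.4386, 0.1015, 0.2424]
tool_rot: [[-0.069, 0.998, -0.0], [0.998, 0.069, -0.001], [-0.001, -0.0, -1.0]]
contact_force: [-3.2, -2.6, 7.7]
finger_gap: 0.0179
grip_force: 29.1
```

```bash
python3 st.py
```

```text
38.25 pos [0.4386 0.1015 0.2424] yaw 93.9 q6 -6.0 F [-3.2 -2.6  7.7] M [-0.323  0.638  0.081] F tool [-2.4 -3.4 -7.7] gap 0.0179 grip 29.1
```

Call:
send_rows --rows "0.95 0 0 0 0.6;0.95 0 0 0.01 1.2;0.95 0 0 0.01 1.6;0.95 0 0 0.01 1.6"

```text
time_s: 38.65
tool_pos: [0.4386, 0.1015, 0.2422]
tool_rot: [[0.071, 0.998, -0.0], [0.998, -0.071, -0.001], [-0.001, -0.0, -1.0]]
contact_force: [-3.1, -2.7, 7.0]
finger_gap: 0.0184
grip_force: 29.2
```

```bash
python3 st.py
```

```text
38.65 pos [0.4386 0.1015 0.2422] yaw 85.9 q6 2.0 F [-3.1 -2.7  7. ] M [-0.366  0.607  0.126] F tool [-2.9 -2.9 -7. ] gap 0.0184 grip 29.2
```

Call:
send_rows --rows "0.95 0 0 0 0.6;0.95 0 0 0.01 1.2;0.95 0 0 0.01 1.4;0.95 0 0 0.01 1.4"

```text
time_s: 39.05
tool_pos: [0.4387, 0.1015, 0.2422]
tool_rot: [[0.191, 0.982, 0.0], [0.982, -0.191, -0.001], [-0.001, 0.0, -1.0]]
contact_force: [-2.6, -3.5, 7.0]
finger_gap: 0.0184
grip_force: 29.3
```

```bash
python3 st.py
```

```text
39.05 pos [0.4387 0.1015 0.2422] yaw 79.0 q6 8.9 F [-2.6 -3.5  7. ] M [-0.371  0.486  0.255] F tool [-4.  -1.9 -7. ] gap 0.0184 grip 29.3
```

Onset felt. Small steps from here.

Call:
send_rows --rows "0.95 0 0 0 0.4;0.95 0 0 0 0.5;0.95 0 0 0 0.5"

```text
time_s: 39.35
tool_pos: [0.4388, 0.1015, 0.2421]
tool_rot: [[0.233, 0.972, 0.0], [0.972, -0.233, -0.001], [-0.001, 0.0, -1.0]]
contact_force: [-3.3, -2.9, 6.1]
finger_gap: 0.0184
grip_force: 29.3
```

```bash
python3 st.py
```

```text
39.35 pos [0.4388 0.1015 0.2421] yaw 76.5 q6 11.4 F [-3.3 -2.9  6.1] M [-0.387  0.434  0.345] F tool [-3.6 -2.5 -6.1] gap 0.0184 grip 29.3
```

Call:
send_rows --rows "0.95 0 0 0 0.3;0.95 0 0 0 0.3"

```text
time_s: 39.55
tool_pos: [0.4388, 0.1016, 0.2421]
tool_rot: [[0.259, 0.966, 0.0], [0.966, -0.259, -0.0], [-0.0, 0.0, -1.0]]
contact_force: [-2.0, -0.7, 7.5]
finger_gap: 0.0183
grip_force: 29.6
```

```bash
python3 st.py
```

```text
39.55 pos [0.4388 0.1016 0.2421] yaw 75.0 q6 13.0 F [-2.  -0.7  7.5] M [-0.079  0.472  0.145] F tool [-1.2 -1.7 -7.5] gap 0.0183 grip 29.6
```

Moment dropped, so the pads slipped slightly on the cap. I'll grip a bit harder and re-check the firmness.

Call:
send_rows --rows "0.95 0 0 0 0;0.95 0 0 0 0;0.95 0 0 0 0.2;0.95 0 0 0 0.4;0.95 0 0 0 0.4" --newtons 38

```text
time_s: 40.05
tool_pos: [0.4388, 0.1016, 0.2421]
tool_rot: [[0.292, 0.956, 0.001], [0.956, -0.292, -0.0], [-0.0, 0.001, -1.0]]
contact_force: [-2.5, -0.3, 5.5]
finger_gap: 0.0182
grip_force: 37.2
```

```bash
python3 st.py
```

```text
40.05 pos [0.4388 0.1016 0.2421] yaw 73.0 q6 14.9 F [-2.5 -0.3  5.5] M [-0.079  0.416  0.388] F tool [-1.1 -2.3 -5.5] gap 0.0182 grip 37.2
```

Nut a is firm at 0.39 N m. Release, retreat and check.

Call:
send_rows --rows "0.4 0 0 0 0;0.4 0 0 0 0;0.4 0 0 0 0;0.4 0 0 -3 0;0.4 0 0 -7 0;0.4 -3 -4 -11 0;0.4 -6 -8 -14 0;0.4 -8 -10 -15 0;0.4 -8 -10 -15 0"

```text
time_s: 40.95
tool_pos: [0.3165, 0.054, 0.3935]
tool_rot: [[0.294, 0.956, 0.004], [0.956, -0.294, -0.001], [0.0, 0.004, -1.0]]
contact_force: [1.0, -0.0, -0.2]
finger_gap: 0.0512
grip_force: 0.0
```

```bash
python3 st.py; python3 - <<'E'
from h import *
t=capture("top");s=capture("side")
for p in(t,s):
  for n in["board","nut_a","glue_stick","tape_measure","eraser"]:
    for d in search_frame(n,p)[:4]: print(n,round(d["confidence"],2),np.round(d["location"],4))
cv2.imwrite("pics/final.png",cv2.resize(s["frame"][155:275,210:350,::-1],None,fx=5,fy=5,interpolation=cv2.INTER_CUBIC))
E
```

```text
40.95 pos [0.3165 0.054  0.3935] yaw 72.9 q6 5.3 F [ 1.  -0.  -0.2] M [ 0.038 -0.048 -0.022] F tool [0.3 0.9 0.2] gap 0.0512 grip 0.0
board 0.97 [0.5007 0.0188 0.0516]
board 0.55 [0.5492 0.1085 0.0778]
board 0.51 [0.5471 0.109  0.0767]
board 0.29 [0.4393 0.0975 0.0791]
nut_a 0.66 [ 0.4563 -0.081   0.0788]
nut_a 0.55 [ 0.5617 -0.0659  0.0834]
nut_a 0.51 [0.5458 0.1092 0.0828]
nut_a 0.47 [0.4442 0.098  0.0789]
glue_stick 0.6 [0.4305 0.1804 0.0851]
tape_measure 0.73 [ 0.4846 -0.198   0.0616]
tape_measure 0.69 [0.5466 0.1079 0.0754]
eraser 0.7 [ 0.5518 -0.1663  0.0168]
eraser 0.24 [ 0.4587 -0.076   0.0782]
board 0.58 [ 0.48   -0.2215  0.0463]
nut_a 0.7 [ 0.5582 -0.0774  0.0727]
nut_a 0.64 [ 0.4597 -0.0907  0.0773]
nut_a 0.54 [0.5479 0.0979 0.073 ]
glue_stick 0.56 [0.422  0.1762 0.0618]
tape_measure 0.65 [ 0.4817 -0.2211  0.0433]
eraser 0.76 [ 0.5573 -0.1719  0.0072]
```

View pics/final.png

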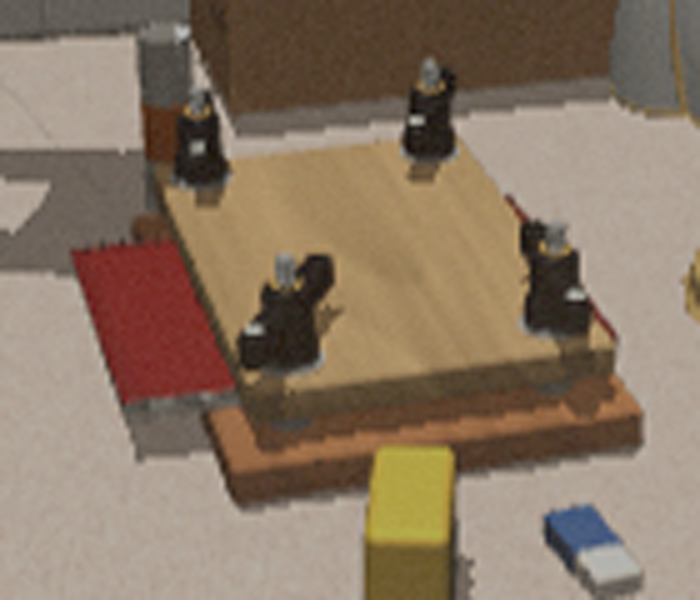

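The picture shows all four nuts turned, with marks at (250,330), (575,297), (417,122) and (197,145). The board lies even and the bystanders haven't moved.

```bash
python3 -c "from bench import *; print(finish_job())"
```

```text
the job is handed in; nothing more can be done
None
```

I tightened the four nuts in cross order (b, d, then c, a), each to a felt moment of about 0.4 N m. The board looked level in the last picture, the bystanders had not moved, and the job was handed in at about 41 s with no verdict returned.

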